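# Post the rejected housing through the sprung flap of the reject box

## Robot

A 6-joint arm with a two-finger parallel gripper is mounted at the origin on the work surface. World frame = base frame: x ahead of the robot, y to its left, z up, the work surface at z = 0. Lengths are in m, angles in rad, forces in N, time in s.
With the tool pointing down it reaches from about 0.35 to 0.775 m from the base axis. Payload 7.3 kg.
Tool frame: the origin (TCP) lies between the finger pads; the fingertips stand 14 mm ahead of it and the grasp point (between the pads) lies 5 mm behind it; z points along the fingers, y is the direction in which the jaws open and shut (so a half turn about z gives the same grasp; the last joint's range is limited). The gripper opens to 92 mm and grips with 3 to 60 N. Pads are 19 mm wide; open, the fingers measure 130 mm over their backs; the gripper's body (75 mm by 190 mm) begins 47 mm behind the grasp point.
Start: joints at [1.109, 0.342, 1.524, -0, 1.275, -0.146], TCP at [0.163, 0.499, 0.241] pointing down, gripper open.
Joint ranges: [-2.53, 2.53], [-0.77, 2.02], [0.04, 2.7], [-1, 4.14], [0.28, 2.66], [-3.11, 3.11]. Speed limits (rad/s): [2.57, 2.57, 3.14, 3.14, 3.14, 3.14].

## Interface

Orientations are given as [roll, pitch, yaw] about the fixed x, y, z axes, in that order (R = Rz(yaw) Ry(pitch) Rx(roll)).
In Python, from cell import robot gives the robot as it stands.
- The arm moves only by the shell command python3 -m creep 'ROWS' [FORCE]. ROWS is JSON, a list that holds one entry, the list of rows, each a list of 7 numbers: the shift along the tool's x, y, z in cm, then the turn, a rotation vector about the tool's x, y, z in degrees, then the gripper command: -1 is shut, 1 is fully open, values between are in proportion. In form: [[[tx, ty, tz, wx, wy, wz, gripper], ...]]. A call has 1 to 8 rows; each row is the pose to reach, as a shift and turn from the pose measured when the call began, along the tool's axes at that moment; what a row does not reach only later rows make up. A row lasts 1/10 s, in which the tool goes at most 50 mm and 8.59 degrees, less where a joint would pass 70% of its speed; a pose out of reach is approached as far as the arm can. A call with a gripper value outside its range is refused whole. The fingers move at their own pace and stop on an object; FORCE is the grip in N (left out, the last holds). Time passes only in rows, so rows that repeat a pose let the fingers close. It gives the time, the measured TCP pose, the force and the opening at its end, in the units of the state.
- robot.observe(): the state, without advancing time (a new reading comes with each control period).
- robot.read_camera(name): name is "scene" or "top" or "wrist"; returns the picture (420x560x3 uint8, red, green, blue); there is no depth.
- robot.camera_params(name): a dict with "camera_matrix" (3x3 intrinsics, pixels), "R" (3x3) and "t" (3): a world point X has camera coordinates R X + t. Camera axes: x right, y down, z forward; pixel columns grow to the right and rows downward; lengths in m; the calibration is good to about 2 mm. The wrist camera is an equidistant fisheye: a pixel r from the principal point sees the ray r / f radians off the axis. A picture is of the moment at which its call begins: read the wrist's pose just before it. camera_params takes no time and is no camera call; for the wrist camera it gives the pose at the moment of the call.
- robot.hand_in(): hands the job in, once; it reports no verdict.
Trained networks look in the newest picture that a camera, given by its name, has taken for a name from the list of things; names that differ only in an ending like _2 or _b are one class to them, and where a whole thing is asked for, a point or a joint stands for the part that bears it (a point fixed in the world has none). Each returns a list of dicts, best first, with "score" (0 to 1); they miss things now and then, are a little off and sometimes report something else, mostly with a low value. They report only what shows in the picture. A call takes as long as a camera call. They do not tell look-alikes from the thing itself.
- robot.look_for(camera, label): "centre" ([x, y, z] in m, in the coordinates of the camera as it stood for that picture, good to about 4 mm: the middle of the surface that is visible of it).
- robot.masks_of(camera, label): "mask" (420x560 bool, what is visible of it).
The state is a dict: "time": time; "qpos": joint angles; "qvel": joint speeds; "joint_efforts": joint torques, N m; "tool_pos": TCP position; "tool_rot": TCP orientation; "contact_force": force on the tool from outside, world axes, zero at the start; "torque": the same for the moment, N m; "opening": finger opening in m.
Only numpy, scipy, OpenCV 4.12 (cv2) and the standard library are available. Lean on these libraries where they do the work, as an engineer would, in place of code of your own. Each camera call takes 0.05 s, during which the arm holds its last target.

## Task

Put the rejected housing, the one with the red cover, into the red reject box: lay it on the box's loading shelf and push it in through the yellow sprung flap until it has dropped wholly inside and the flap has sprung fully shut behind it. Leave the good housing with the green cover where it is.

Things in the scene. Friction and masses are not known exactly. Their poses are not given: they have to be found in the camera images.
- housing_red: Rejected controller housing, about 0.35 kg, loose, lying flat on the bench: a plain flat block 130 mm long (its x), 48 mm wide (its y), 26 mm high; bare metal below, red cover with black vent slots on top. Ends alike. Origin: centre of the underside, z up. Can be gripped across its 48 mm width.
- housing_green: The good housing: same shape and size, but a green cover. Origin: centre of the underside. It may be on either side of the bench; not to be moved.
- reject_box: Red steel reject box, fixed to the bench, 308 mm long, 84 wide, 104 high. Origin: on the bench top, straight below the middle of the sill (the edge where the open loading shelf ends and the closed chamber begins). Its x points into the box, z up. The shelf lies at x = -145 to 0 mm, the chamber at 0 to 155 mm.
- shelf (a point): Middle of the loading shelf's top face: a flat steel deck 50 mm above the bench, 145 mm long, 60 mm wide between two guide rails 6 mm high and 12 mm thick; 72.5 mm before the sill; x points into the box.
- sill (a point): Middle of the sill edge, the inner end of the shelf, 50 mm above the bench; x points into the box. A part on the shelf is pushed until its rear end is past this edge; then it drops 34 mm to the chamber floor, out of the flap's way. The opening above it is 64 mm wide and about 44 mm high.
- chamber (a point): Middle of the chamber floor, 16 mm above the bench, 77.5 mm beyond the sill. The chamber is 155 mm long from sill to back wall and 68 mm wide; its clear roof, top face 104 mm above the bench, begins about 20 mm beyond the sill.
- flap (a joint): Yellow flap over the opening, 64 mm wide, 48 long, 4 thick. 0 rad = shut; grows as it swings inwards and up, stop 1.9. Hinged at its top edge, 96 mm above the bench, 21 mm beyond the sill; shut, it slopes 22 deg from upright, down towards the robot to the sill, so upright fingertips can go about 15 mm past the sill. A light spring always shuts it (0.06 N m shut, 0.1 open: 1 to 3 N on the part).
- flap_edge (a point): Middle of the flap's free lower edge.
Things that resemble listed ones, but are neither listed nor needed, are in the scene too. What is shaped like the housing_red but orange is not meant.

How it is judged:
At the end, for the whole second after the job is handed in: The red-covered housing rests flat (within 7 degrees) on the chamber floor in the reject box (height within 6 mm), its centre 50 to 100 mm beyond the sill and within 30 mm of the midline; the flap is shut to within 0.08 rad; the green-covered housing is within 30 mm of its start (x of housing_red in the frame of reject_box between 0.05 and 0.1 m and y of housing_red in the frame of reject_box between -0.03 and 0.03 m and z of housing_red in the frame of reject_box between 0.008 and 0.022 m and angle between housing_red's own z axis and vertical below 0.12 rad and value of joint flap below 0.08 rad and linear speed of housing_red below 0.02 m/s and distance of housing_green from where it was at the start of the episode below 0.03 m); the robot touches nothing.
It fails at once if the good, green-covered housing is shifted by more than 30 mm (distance of housing_green from where it was at the start of the episode above 0.03 m).
It also fails if it takes over 56 s, if anything falls off the work surface, if the arm or the gripper's body presses on something with over 40 N, if the wrist force passes 120 N, or if a joint passes its speed limit or range.

## Working session

There is one attempt and no reset: what is moved stays moved. The work goes in short steps, Python scripts to look and compute and a shell command to move; the robot and the scene stay as the last step left them, time stands still between calls to the robot, and variables do not carry over. Pictures are saved under pics/ and viewed, and the job is handed in when it is done.

```bash
ls; mkdir -p pics
python3 - <<'E'
from cell import robot
import cv2
s=robot.observe(); print({k:s[k] for k in('time','tool_pos','tool_rot','opening','qpos')})
for c in("top","scene"):
    im=robot.read_camera(c); cv2.imwrite(f"pics/{c}0.png",im[:,:,::-1])
    p=robot.camera_params(c); print(c,p)
    for l in("housing_red","reject_box","housing_green"):
        for d in robot.look_for(c,l):
            print(c,l,d["score"],(p["R"].T@(d["centre"]-p["t"])).round(3))
E
```

```text
pics
{'time': 0.0, 'tool_pos': array([0.16289533, 0.49870509, 0.24005439]), 'tool_rot': array([-3.14011987e+00, -1.97404429e-04,  2.82576125e+00]), 'opening': 0.09174257606651082, 'qpos': array([ 1.10895122e+00,  3.42721965e-01,  1.52499105e+00, -1.98393390e-05,
        1.27536547e+00, -1.46008051e-01])}
top {'camera_matrix': array([[456.43176867,   0.        , 272.91195414],
       [  0.        , 456.43176867, 210.5143726 ],
       [  0.        ,   0.        ,   1.        ]]), 'R': array([[-0.00516508, -0.99987279,  0.01509026],
       [-0.99126427,  0.00313066, -0.13185352],
       [ 0.13178951, -0.01563947, -0.99115434]]), 't': array([0.0589664 , 0.5261333 , 1.12537243])}
top housing_red 0.84 [0.399 0.128 0.029]
top housing_red 0.75 [0.409 0.301 0.029]
top housing_red 0.6 [0.342 0.433 0.024]
top housing_red 0.22 [ 0.657 -0.025  0.07 ]
top reject_box 0.8 [ 0.658 -0.028  0.07 ]
top housing_green 0.91 [ 0.384 -0.26   0.026]
top housing_green 0.31 [ 0.655 -0.029  0.073]
scene {'camera_matrix': array([[428.23141663,   0.        , 277.68352367],
       [  0.        , 428.23141663, 209.58327635],
       [  0.        ,   0.        ,   1.        ]]), 'R': array([[ 0.84884034,  0.52847688, -0.01350021],
       [ 0.35251652, -0.58487398, -0.73051662],
       [-0.39395707,  0.61533293, -0.68276146]]), 't': array([-0.48826658, -0.10790077,  1.40478604])}
scene housing_red 0.88 [0.347 0.418 0.023]
scene housing_red 0.85 [0.403 0.12  0.027]
scene housing_red 0.75 [0.414 0.284 0.027]
scene reject_box 0.97 [ 0.703 -0.06   0.049]
scene housing_green 0.92 [ 0.396 -0.279  0.025]
```

View pics/top0.png

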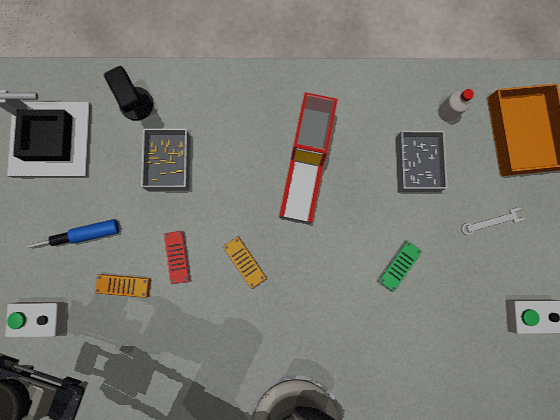

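View pics/scene0.png

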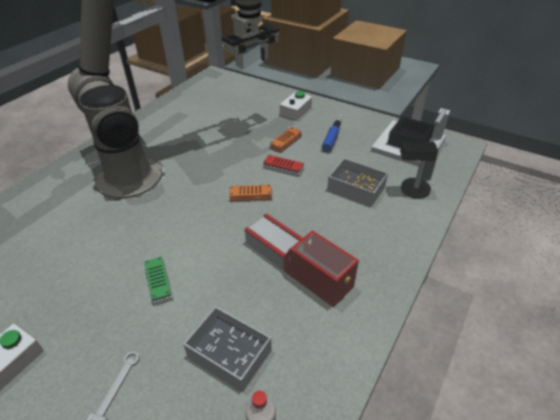

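The top view shows the red housing at about (177,257). The orange look-alikes are at (123,286) and (245,262), the green housing is at (400,265), and the box runs from (298,220) to (320,95). Next I'll measure the red housing and the box precisely.

```bash
cat > h.py <<'E'
import numpy as np, cv2
from cell import robot
def back(p,uv,z):
    uv=np.atleast_2d(uv).astype(float)
    d=np.c_[uv,np.ones(len(uv))]@np.linalg.inv(p["camera_matrix"]).T@p["R"]
    c=-p["R"].T@p["t"]
    return c+d*((z-c[2])/d[:,2])[:,None]
def proj(p,X):
    c=np.atleast_2d(X)@p["R"].T+p["t"]; q=c@p["camera_matrix"].T; return q[:,:2]/q[:,2:]
def rect(p,mask,z):
    v,u=np.nonzero(mask); P=back(p,np.c_[u,v],z)[:,:2]
    r=cv2.minAreaRect((P*1000).astype(np.float32))
    b=cv2.boxPoints(r)
    e=[b[1]-b[0],b[2]-b[1]]; e=max(e,key=np.linalg.norm)
    return np.array(r[0]),sorted(r[1]),np.degrees(np.arctan2(e[1],e[0]))
def big(m):
    n,l,s,c=cv2.connectedComponentsWithStats(m.astype(np.uint8)); i=1+np.argmax(s[1:,4]); return l==i
E
python3 - <<'E'
from h import *
im=cv2.imread("pics/top0.png")
p=robot.camera_params("top")
hsv=cv2.cvtColor(im,cv2.COLOR_BGR2HSV); H,S,V=[hsv[...,i].astype(int) for i in range(3)]
red=((H<6)|(H>174))&(S>120)
m=red.copy(); m[:, :155]=0; m[:,200:]=0; m[:220]=0; m[295:]=0
m=big(cv2.morphologyEx(m.astype(np.uint8),cv2.MORPH_CLOSE,np.ones((5,5))))
print("red",m.sum(),rect(p,m,.026))
m=(V>180)&(S<30); m[:,:270]=0;m[:,340:]=0;m[:140]=0;m[230:]=0
m=big(m);print("deck",rect(p,m,.05))
m=red.copy(); m[:,:270]=0;m[:,345:]=0;m[230:]=0
print("box red",rect(p,m,.056))
m2=m.copy(); m2[145:]=0; print("roof",rect(p,m2,.104))
crop=im[85:230,265:350]; cv2.imwrite("pics/crop0.png",cv2.resize(crop,None,fx=4,fy=4,interpolation=cv2.INTER_CUBIC))
crop=im[225:295,150:205]; cv2.imwrite("pics/crop1.png",cv2.resize(crop,None,fx=7,fy=7,interpolation=cv2.INTER_CUBIC))
E
```

```text
red 930 (array([410.95758057, 300.90322876]), [45.774288177490234, 127.1365966796875], np.float32(9.019717))
deck (array([563.67254639, -11.32896423]), [55.0318603515625, 119.91796875], np.float32(-11.7146435))
box red (array([663.1048584 , -34.28556824]), [88.00336456298828, 328.7490539550781], np.float32(-11.937553))
roof (array([738.4107666 , -48.04576111]), [84.37705993652344, 135.46563720703125], np.float32(-11.770689))
```

View pics/crop0.png

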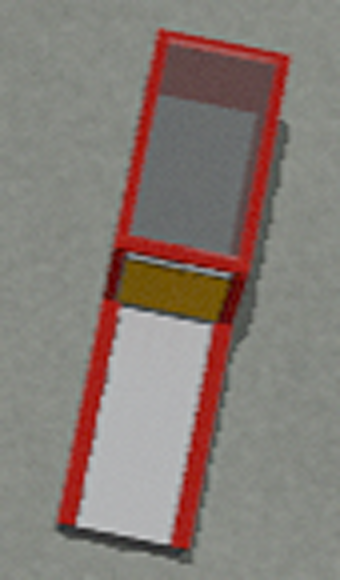

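View pics/crop1.png

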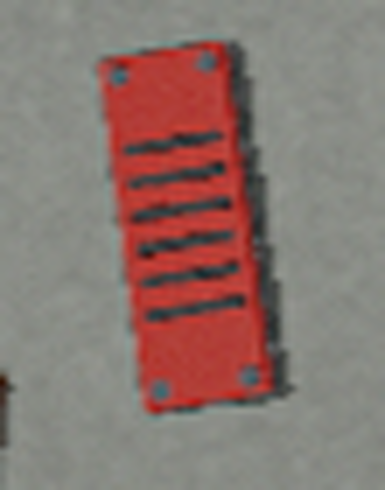

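Run:
```python
from h import *
from scipy.optimize import least_squares
p=robot.camera_params("top")
c=lambda u,v:(265+u/4-.4,85+v/4-.4)
obs=np.array([c(76,527),c(172,545),c(60,524),c(190,549),c(160,30),c(290,57),c(117,307),c(213,322)])
mod=np.array([[-145,30,50],[-145,-30,50],[-145,42,56],[-145,-42,56],[163,42,104],[163,-42,104],[0,30,50],[0,-30,50]])/1e3
def W(q): 
    C,S=np.cos(q[2]),np.sin(q[2]); return mod@np.array([[C,-S,0],[S,C,0],[0,0,1]]).T+[q[0],q[1],0]
r=least_squares(lambda q:(proj(p,W(q))-obs).ravel(),[.62,-.02,-.2],loss='soft_l1')
print(r.x,np.degrees(r.x[2]));print((proj(p,W(r.x))-obs).round(1).tolist())
for x in(-.22,-.0725,-.06,0): print(x,r.x[:2]+x*np.array([np.cos(r.x[2]),np.sin(r.x[2])]))
```

```text
[ 0.64500513 -0.02873813 -0.20316424] -11.640453509607463
[[0.2, 0.2], [-0.3, 0.4], [-0.5, -0.3], [0.1, 0.1], [-0.7, -0.2], [0.2, -0.4], [1.0, -0.3], [0.1, 0.6]]
-0.22 [0.42952987 0.01565116]
-0.0725 [ 0.57399624 -0.01410984]
-0.06 [ 0.58623915 -0.01663196]
0 [ 0.64500513 -0.02873813]
```

```bash
cat >> h.py <<'E'
from scipy.spatial.transform import Rotation as Ro
def go(x,y,z,yawdeg):
    s=robot.observe(); R=Ro.from_euler('xyz',s["tool_rot"])
    d=R.inv().apply(np.array([x,y,z])-s["tool_pos"])*100
    w=np.degrees((R.inv()*Ro.from_euler('xyz',[np.pi,0,np.radians(yawdeg)])).as_rotvec())
    print(round(float(s["time"]),2),s["tool_pos"].round(4),np.degrees(s["tool_rot"]).round(2),"open",round(s["opening"],4),"F",s["contact_force"].round(1))
    print("shift cm",d.round(2),"rot deg",w.round(2))
E
python3 -c "
from h import *
go(.411,.301,.12,189)"
```

```text
0.4 [0.163  0.499  0.2406] [-179.99    0.    161.91] open 0.092 F [ 1.  -0.8 -1.2]
shift cm [-29.72 -11.12  12.07] rot deg [-1.000e-02 -0.000e+00 -2.709e+01]
```

```bash
python3 -m creep '[[[-29.7,-11.1,12.1,0,0,-27.1,1],[-29.7,-11.1,12.1,0,0,-27.1,1],[-29.7,-11.1,12.1,0,0,-27.1,1],[-29.7,-11.1,12.1,0,0,-27.1,1],[-29.7,-11.1,12.1,0,0,-27.1,1],[-29.7,-11.1,12.1,0,0,-27.1,1],[-29.7,-11.1,12.1,0,0,-27.1,1],[-29.7,-11.1,12.1,0,0,-27.1,1]]]' 25
python3 - <<'E'
from h import *
go(.411,.301,.024,189)
p=robot.camera_params("wrist");im=robot.read_camera("wrist");cv2.imwrite("pics/w1.png",im[:,:,::-1])
E
```

```text
time: 1.2
tool_pos: [0.4137, 0.2977, 0.1177]
tool_rot: [-3.14, -0.002, -2.99]
contact_force: [-0.1, 0.0, 0.7]
opening: 0.092
1.2 [0.4137 0.2977 0.1177] [-1.7989e+02 -1.0000e-01 -1.7129e+02] open 0.092 F [-0.1  0.   0.7]
shift cm [0.2  0.39 9.37] rot deg [-0.11 -0.1  -0.29]
```

View pics/w1.png

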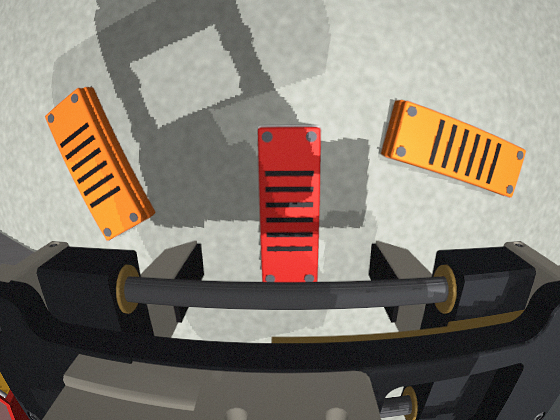

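The wrist view shows the red housing lying parallel to the tool axis, with its centre line near column 290. The fingers at columns 190 and 375 straddle it, and the orange parts are clear of them. I'll descend and grip.

```bash
python3 -m creep '[[[0.2,0.35,5,0,0,-0.3,1],[0.2,0.35,9.3,0,0,-0.3,1],[0.2,0.35,9.3,0,0,-0.3,1],[0.2,0.35,9.3,0,0,-0.3,1],[0.2,0.35,9.3,0,0,-0.3,-1],[0.2,0.35,9.3,0,0,-0.3,-1],[0.2,0.35,9.3,0,0,-0.3,-1],[0.2,0.35,9.3,0,0,-0.3,-1]]]' 25
python3 -c "
from h import *
go(.411,.301,.024,189)"
```

```text
time: 2.05
tool_pos: [0.4102, 0.3024, 0.0265]
tool_rot: [-3.141, -0.0, -2.984]
contact_force: [-0.6, -0.3, -0.8]
opening: 0.0647
2.05 [0.4102 0.3024 0.0265] [-179.98   -0.   -170.96] open 0.0647 F [-0.6 -0.3 -0.8]
shift cm [-0.06 -0.15  0.25] rot deg [-0.02 -0.    0.04]
```

```bash
python3 -m creep '[[[0,0,0.3,0,0,0,-1],[0,0,0.3,0,0,0,-1],[0,0,0.3,0,0,0,-1],[0,0,0.3,0,0,0,-1],[0,0,0.3,0,0,0,-1],[0,0,0.3,0,0,0,-1]]]' 25
python3 -c "
from h import *
go(.411,.301,.024,189)"
```

```text
time: 2.65
tool_pos: [0.4102, 0.3022, 0.0235]
tool_rot: [-3.141, -0.0, -2.984]
contact_force: [0.2, -3.9, 3.1]
opening: 0.0482
2.65 [0.4102 0.3022 0.0235] [-1.7996e+02 -1.0000e-02 -1.7095e+02] open 0.0482 F [ 0.2 -3.9  3.1]
shift cm [-0.06 -0.13 -0.05] rot deg [-0.04 -0.01  0.05]
```

Gripped at 48.2 mm. I'll lift it.

```bash
python3 -m creep '[[[0,0,-1,0,0,0,-1],[0,0,-5,0,0,0,-1],[0,0,-10,0,0,0,-1],[0,0,-13,0,0,0,-1],[0,0,-13,0,0,0,-1],[0,0,-13,0,0,0,-1]]]' 25
python3 - <<'E'
from h import *
go(.574,-.0141,.16,168.36)
im=robot.read_camera("wrist");cv2.imwrite("pics/w2.png",im[:,:,::-1])
im=robot.read_camera("scene");cv2.imwrite("pics/s2.png",im[:,:,::-1])
E
```

```text
time: 3.25
tool_pos: [0.4097, 0.3024, 0.1534]
tool_rot: [-3.141, -0.0, -2.984]
contact_force: [-0.2, 0.1, -4.0]
opening: 0.0476
3.25 [0.4097 0.3024 0.1534] [-1.7999e+02 -1.0000e-02 -1.7095e+02] open 0.0476 F [-0.2  0.1 -4. ]
shift cm [-11.24 -33.84  -0.66] rot deg [-1.000e-02 -1.000e-02  2.069e+01]
```

View pics/w2.png

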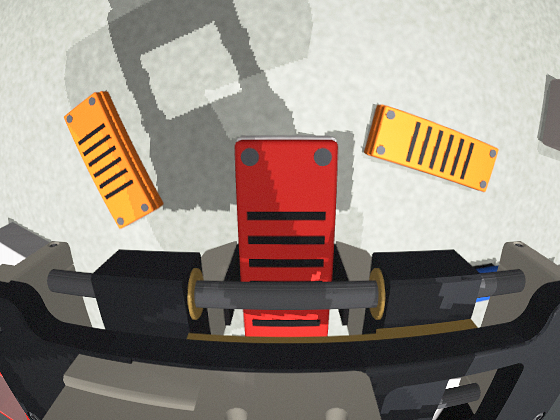

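View pics/s2.png

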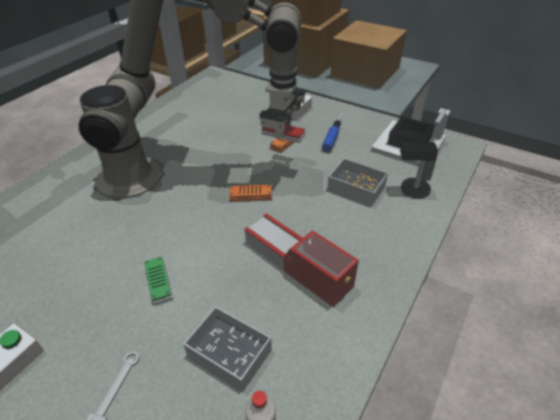

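The housing is held level and centred, and the wrist view shows its visible end aligned at columns 235–338. I'll move it above the shelf.

```bash
python3 -m creep '[[[-11.2,-33.8,-0.7,0,0,20.7,-1],[-11.2,-33.8,-0.7,0,0,20.7,-1],[-11.2,-33.8,-0.7,0,0,20.7,-1],[-11.2,-33.8,-0.7,0,0,20.7,-1],[-11.2,-33.8,-0.7,0,0,20.7,-1],[-11.2,-33.8,-0.7,0,0,20.7,-1],[-11.2,-33.8,-0.7,0,0,20.7,-1],[-11.2,-33.8,-0.7,0,0,20.7,-1]]]' 25
python3 -m creep '[[[0,0,0,0,0,0,-1],[0,0,0,0,0,0,-1]]]' 25
python3 - <<'E'
from h import *
go(.5716,-.0136,.09,168.36)
im=robot.read_camera("wrist");cv2.imwrite("pics/w3.png",im[:,:,::-1])
im=robot.read_camera("top");cv2.imwrite("pics/t3.png",im[:,:,::-1])
E
```

```text
time: 4.15
tool_pos: [0.5742, -0.0195, 0.1566]
tool_rot: [-3.137, -0.004, 2.933]
contact_force: [-0.2, 0.2, -3.1]
opening: 0.0475
time: 4.35
tool_pos: [0.573, -0.0192, 0.1546]
tool_rot: [-3.137, -0.008, 2.933]
contact_force: [-0.6, 0.6, -4.0]
opening: 0.0479
4.35 [ 0.573  -0.0192  0.1546] [-179.75   -0.48  168.03] open 0.0479 F [-0.6  0.6 -4. ]
shift cm [0.2  0.54 6.46] rot deg [-0.25 -0.48 -0.33]
```

View pics/w3.png

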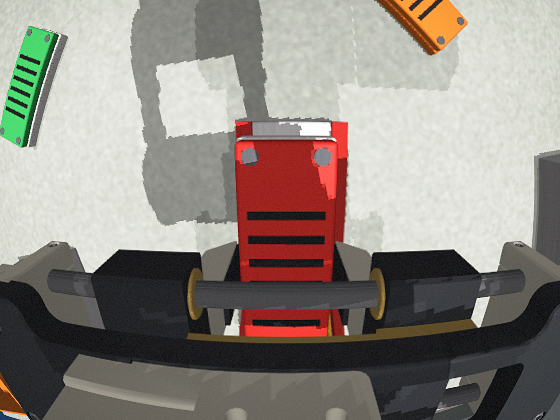

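View pics/t3.png

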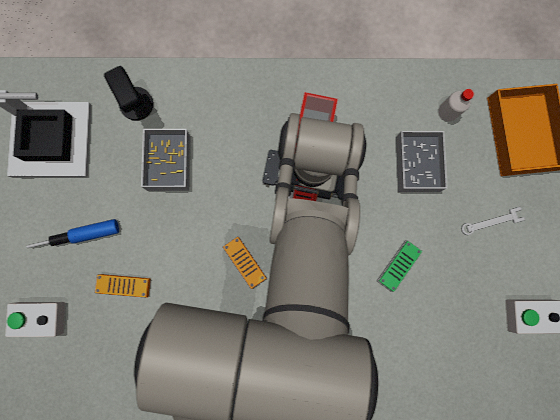

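The wrist view shows the shelf end, rails at columns 235 and 348, slightly to the right of the part. That matches the computed 5 mm correction. I'll correct and lower in stages.

```bash
python3 -m creep '[[[0.2,0.55,2,-0.2,-0.5,-0.3,-1],[0.2,0.55,4,-0.2,-0.5,-0.3,-1],[0.2,0.55,6,-0.2,-0.5,-0.3,-1],[0.2,0.55,6.5,-0.2,-0.5,-0.3,-1],[0.2,0.55,6.5,-0.2,-0.5,-0.3,-1],[0.2,0.55,6.5,-0.2,-0.5,-0.3,-1]]]' 25
python3 - <<'E'
from h import *
go(.5716,-.0136,.075,168.36)
im=robot.read_camera("wrist");cv2.imwrite("pics/w4.png",im[:,:,::-1])
E
```

```text
time: 5.05
tool_pos: [0.5725, -0.012, 0.0916]
tool_rot: [-3.141, 0.004, 2.941]
contact_force: [-0.1, 0.1, -3.3]
opening: 0.0477
5.05 [ 0.5725 -0.012   0.0916] [-179.97    0.21  168.48] open 0.0477 F [-0.1  0.1 -3.3]
shift cm [ 0.06 -0.17  1.66] rot deg [-0.03  0.21  0.12]
```

View pics/w4.png

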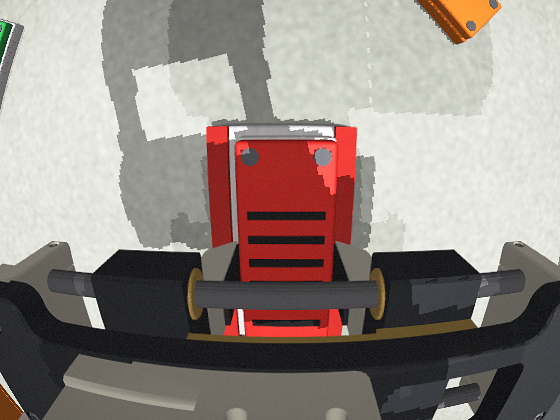

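The wrist view shows the part between the rails (230 and 335) and slightly right of centre. That agrees with the 1.7 mm correction. I'll lower it to the deck.

```bash
python3 -m creep '[[[0.05,-0.2,0,0,0.2,0.1,-1],[0.05,-0.2,0.6,0,0.2,0.1,-1],[0.05,-0.2,1.2,0,0.2,0.1,-1],[0.05,-0.2,1.6,0,0.2,0.1,-1],[0.05,-0.2,1.6,0,0.2,0.1,-1],[0.05,-0.2,1.6,0,0.2,0.1,-1]]]' 25
python3 - <<'E'
from h import *
go(.5716,-.0136,.0735,168.36)
im=robot.read_camera("wrist");cv2.imwrite("pics/w5.png",im[:,:,::-1])
E
```

```text
time: 5.7
tool_pos: [0.5717, -0.0141, 0.0756]
tool_rot: [-3.141, 0.0, 2.938]
contact_force: [0.7, -0.9, -2.5]
opening: 0.0478
5.7 [ 0.5717 -0.0141  0.0756] [-1.7997e+02  1.0000e-02  1.6836e+02] open 0.0478 F [ 0.7 -0.9 -2.5]
shift cm [0.02 0.05 0.21] rot deg [-0.03  0.01  0.  ]
```

View pics/w5.png

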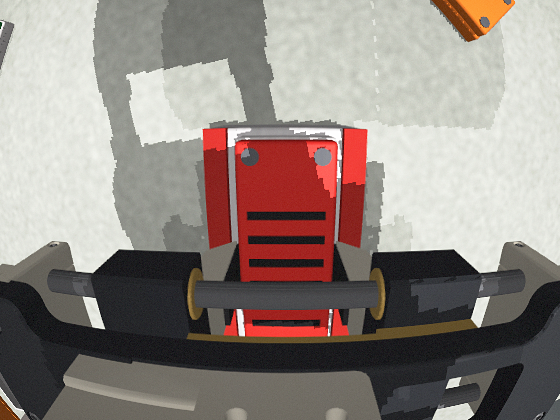

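```bash
python3 -m creep '[[[0,0,0.2,0,0,0,-1],[0,0,0.25,0,0,0,-1],[0,0,0.25,0,0,0,-1]]]' 25
python3 -m creep '[[[0,0,0,0,0,0,0.4],[0,0,0,0,0,0,0.4],[0,0,0,0,0,0,0.4],[0,0,0,0,0,0,0.4],[0,0,0,0,0,0,0.4]]]' 25
python3 -m creep '[[[0,0,-3,0,0,0,0.4],[0,0,-7,0,0,0,0.4],[0,0,-9,0,0,0,0.4],[0,0,-9,0,0,0,0.4],[0,0,-9,0,0,0,0.4]]]' 25
python3 - <<'E'
from h import *
# behind part: box x=-170
e=np.array([np.cos(-.2032),np.sin(-.2032)]);q=np.array([.645,-.0287])-.175*e
go(*q,.15,168.36)
im=robot.read_camera("wrist");cv2.imwrite("pics/w6.png",im[:,:,::-1])
E
```

```text
time: 6.05
tool_pos: [0.572, -0.0141, 0.0736]
tool_rot: [-3.141, 0.001, 2.939]
contact_force: [-0.5, -0.7, -0.2]
opening: 0.0477
time: 6.55
tool_pos: [0.5721, -0.0141, 0.0736]
tool_rot: [-3.141, 0.001, 2.939]
contact_force: [-1.0, -1.0, 0.4]
opening: 0.0641
time: 7.05
tool_pos: [0.5718, -0.014, 0.1634]
tool_rot: [-3.141, 0.001, 2.939]
contact_force: [-0.7, 0.5, 0.1]
opening: 0.0644
7.05 [ 0.5718 -0.014   0.1634] [-1.7998e+02  8.0000e-02  1.6837e+02] open 0.0644 F [-0.7  0.5  0.1]
shift cm [10.03  0.04  1.33] rot deg [-0.02  0.08  0.01]
```

View pics/w6.png

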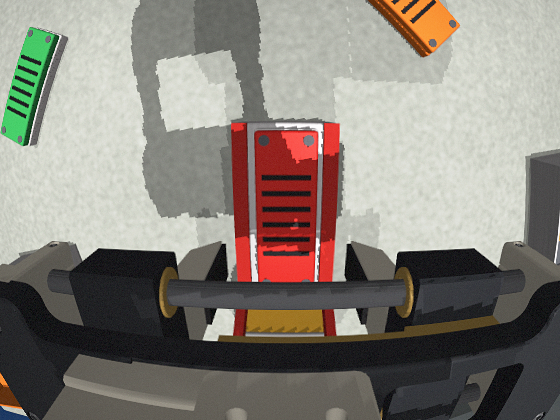

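The part is lying straight between the rails, with its rear end at row ~130 and the flap ahead at row ~325. I'll retreat behind it with the fingers shut.

```bash
python3 -m creep '[[[5,0.05,0,0,0,0,-1],[10,0.05,1.3,0,0,0,-1],[10,0.05,1.3,0,0,0,-1],[10,0.05,1.3,0,0,0,-1],[10,0.05,4,0,0,0,-1],[10,0.05,8,0,0,0,-1],[10,0.05,9.5,0,0,0,-1],[10,0.05,9.5,0,0,0,-1]]]' 25
python3 - <<'E'
from h import *
e=np.array([np.cos(-.2032),np.sin(-.2032)]);q=np.array([.645,-.0287])-.155*e
go(*q,.068,168.36)
im=robot.read_camera("wrist");cv2.imwrite("pics/w7.png",im[:,:,::-1])
im=robot.read_camera("scene");cv2.imwrite("pics/s7.png",cv2.resize(im[180:320,200:380,::-1],None,fx=4,fy=4))
E
```

```text
time: 7.9
tool_pos: [0.4737, 0.0064, 0.0654]
tool_rot: [-3.141, -0.004, 2.938]
contact_force: [-0.9, -0.0, -1.1]
opening: 0.0049
7.9 [0.4737 0.0064 0.0654] [-179.96   -0.22  168.35] open 0.0049 F [-0.9 -0.  -1.1]
shift cm [-1.99  0.02 -0.26] rot deg [-0.04 -0.22 -0.01]
```

View pics/w7.png

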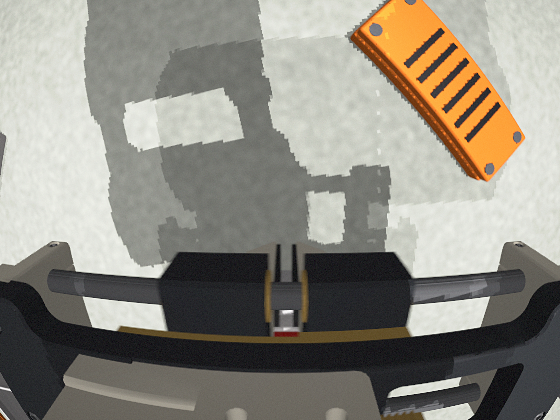

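View pics/s7.png

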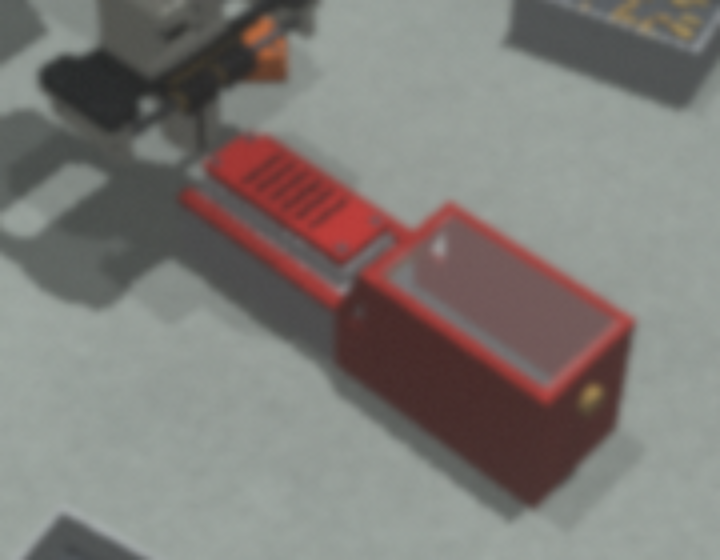

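The scene view shows the housing on the shelf and the closed fingers behind it. I'll raise 2.5 mm and begin the push.

```bash
python3 -m creep '[[[0,0,-0.25,0,-0.2,0,-1],[-1,0,-0.25,0,-0.2,0,-1],[-2,0,-0.25,0,-0.2,0,-1],[-3,0,-0.25,0,-0.2,0,-1],[-4,0,-0.25,0,-0.2,0,-1],[-5,0,-0.25,0,-0.2,0,-1],[-6,0,-0.25,0,-0.2,0,-1],[-7,0,-0.25,0,-0.2,0,-1]]]' 40
python3 - <<'E'
from h import *
e=np.array([np.cos(-.2032),np.sin(-.2032)]);q=np.array([.645,-.0287])-.05*e
go(*q,.068,168.36)
im=robot.read_camera("scene");cv2.imwrite("pics/s8.png",cv2.resize(im[180:320,200:380,::-1],None,fx=4,fy=4))
E
```

```text
time: 8.8
tool_pos: [0.5409, -0.0072, 0.07]
tool_rot: [-3.141, -0.004, 2.939]
contact_force: [-14.4, 2.4, 10.6]
opening: 0.0003
8.8 [ 0.5409 -0.0072  0.07  ] [-179.96   -0.24  168.37] open 0.0003 F [-14.4   2.4  10.6]
shift cm [-5.63 -0.    0.17] rot deg [-0.04 -0.24  0.01]
```

View pics/s8.png

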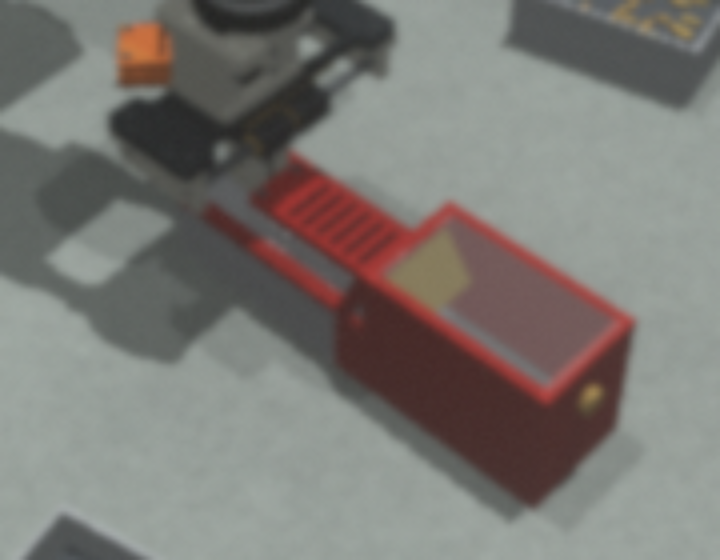

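```bash
python3 -m creep '[[[0,0,0.1,0,0,0,-1],[0,0,0.1,0,0,0,-1]]]' 40
python3 - <<'E'
from h import *
e=np.array([np.cos(-.2032),np.sin(-.2032)]);q=np.array([.645,-.0287])-.05*e
go(*q,.068,168.36)
im=robot.read_camera("wrist");cv2.imwrite("pics/w9.png",im[:,:,::-1])
E
```

```text
time: 9.05
tool_pos: [0.5432, -0.0078, 0.0687]
tool_rot: [-3.141, -0.002, 2.938]
contact_force: [-2.9, 0.6, -0.0]
opening: 0.0007
9.05 [ 0.5432 -0.0078  0.0687] [-1.7996e+02 -9.0000e-02  1.6835e+02] open 0.0007 F [-2.9  0.6 -0. ]
shift cm [-5.4   0.01  0.06] rot deg [-0.04 -0.09 -0.01]
```

View pics/w9.png

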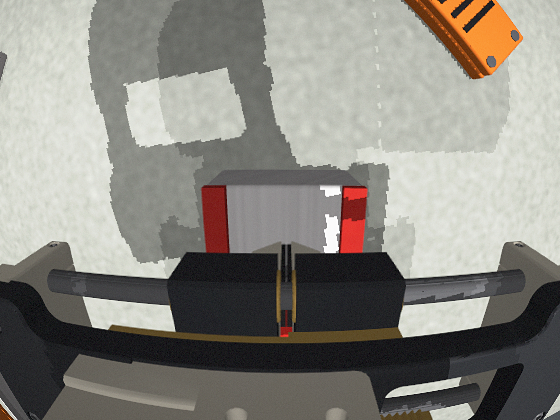

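Steady force is only 3 N. I'll continue the push more slowly.

```bash
python3 -m creep '[[[-0.6,0,0.05,0,0,0,-1],[-1.2,0,0.05,0,0,0,-1],[-1.8,0,0.05,0,0,0,-1],[-2.4,0,0.05,0,0,0,-1],[-3.0,0,0.05,0,0,0,-1],[-3.6,0,0.05,0,0,0,-1],[-4.2,0,0.05,0,0,0,-1],[-4.2,0,0.05,0,0,0,-1]]]' 40
python3 - <<'E'
from h import *
e=np.array([np.cos(-.2032),np.sin(-.2032)]);q=np.array([.645,-.0287])+.005*e
go(*q,.068,168.36)
im=robot.read_camera("scene");cv2.imwrite("pics/s10.png",cv2.resize(im[180:320,200:380,::-1],None,fx=4,fy=4))
E
```

```text
time: 9.9
tool_pos: [0.5848, -0.0164, 0.0683]
tool_rot: [-3.141, -0.001, 2.938]
contact_force: [-0.7, 0.6, 0.8]
opening: 0.0006
9.9 [ 0.5848 -0.0164  0.0683] [-1.7997e+02 -5.0000e-02  1.6835e+02] open 0.0006 F [-0.7  0.6  0.8]
shift cm [-6.65  0.01  0.02] rot deg [-0.03 -0.05 -0.01]
```

View pics/s10.png

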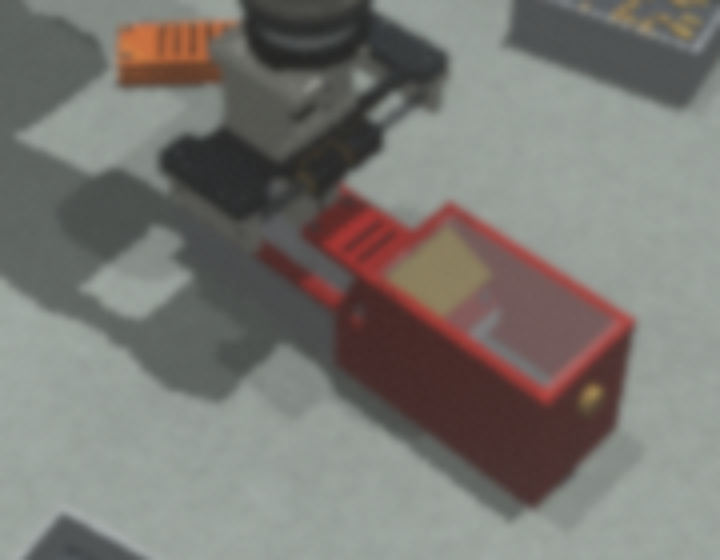

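The part is going in with the flap raised. I'll continue.

```bash
python3 -m creep '[[[-0.6,0,0,0,0,0,-1],[-1.2,0,0,0,0,0,-1],[-1.8,0,0,0,0,0,-1],[-2.4,0,0,0,0,0,-1],[-3.0,0,0,0,0,0,-1],[-3.6,0,0,0,0,0,-1],[-4.0,0,0,0,0,0,-1],[-4.0,0,0,0,0,0,-1]]]' 40
python3 - <<'E'
from h import *
e=np.array([np.cos(-.2032),np.sin(-.2032)]);q=np.array([.645,-.0287])+.005*e
go(*q,.068,168.36)
im=robot.read_camera("scene");cv2.imwrite("pics/s11.png",cv2.resize(im[180:320,200:380,::-1],None,fx=4,fy=4))
E
```

```text
time: 10.75
tool_pos: [0.625, -0.0248, 0.0682]
tool_rot: [-3.141, 0.002, 2.938]
contact_force: [-2.4, 0.1, -0.8]
opening: 0.0002
10.75 [ 0.625  -0.0248  0.0682] [-1.7997e+02  9.0000e-02  1.6834e+02] open 0.0002 F [-2.4  0.1 -0.8]
shift cm [-2.53  0.02  0.03] rot deg [-0.03  0.09 -0.02]
```

View pics/s11.png

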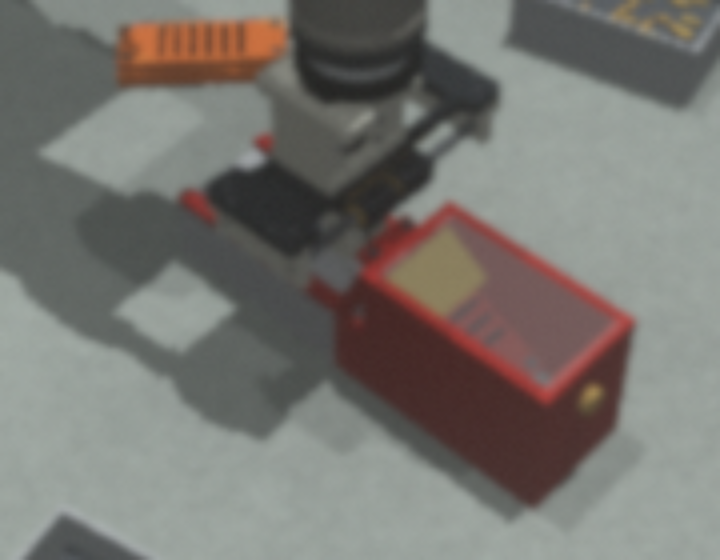

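```bash
python3 -m creep '[[[-0.4,0,0,0,0,0,-1],[-0.8,0,0,0,0,0,-1],[-1.2,0,0,0,0,0,-1],[-1.6,0,0,0,0,0,-1],[-2.0,0,0,0,0,0,-1],[-2.0,0,0,0,0,0,-1]]]' 40
python3 - <<'E'
from h import *
e=np.array([np.cos(-.2032),np.sin(-.2032)]);q=np.array([.645,-.0287])+.005*e
go(*q,.068,168.36)
im=robot.read_camera("scene");cv2.imwrite("pics/s12.png",cv2.resize(im[180:320,200:380,::-1],None,fx=4,fy=4))
im=robot.read_camera("wrist");cv2.imwrite("pics/w12.png",im[:,:,::-1])
E
```

```text
time: 11.4
tool_pos: [0.6451, -0.0289, 0.0682]
tool_rot: [-3.141, 0.002, 2.938]
contact_force: [-2.6, 0.9, -2.3]
opening: 0.0003
11.4 [ 0.6451 -0.0289  0.0682] [-1.7997e+02  1.3000e-01  1.6834e+02] open 0.0003 F [-2.6  0.9 -2.3]
shift cm [-0.49  0.02  0.02] rot deg [-0.03  0.13 -0.02]
```

View pics/s12.png

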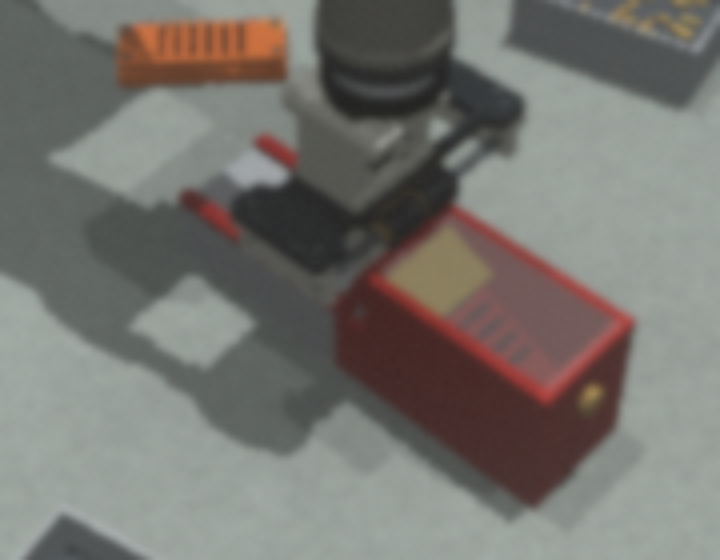

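View pics/w12.png

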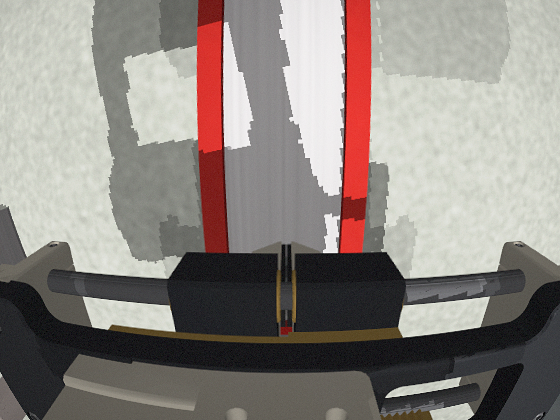

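The shelf is now empty in the wrist view, and the part is leaning against the fingertips with the flap up. I'll push a little further, then back off.

```bash
python3 -m creep '[[[-0.3,0,0,0,0,0,-1],[-0.5,0,0,0,0,0,-1],[-0.5,0,0,0,0,0,-1],[-0.5,0,0,0,0,0,-1]]]' 40
python3 - <<'E'
from h import *
go(.6,-.02,.068,168.36)
im=robot.read_camera("scene");cv2.imwrite("pics/s13.png",cv2.resize(im[180:320,200:380,::-1],None,fx=4,fy=4))
E
```

```text
time: 11.9
tool_pos: [0.6495, -0.0298, 0.0681]
tool_rot: [-3.141, 0.002, 2.938]
contact_force: [-3.1, 0.3, -3.3]
opening: 0.0002
11.9 [ 0.6495 -0.0298  0.0681] [-1.7997e+02  1.0000e-01  1.6835e+02] open 0.0002 F [-3.1  0.3 -3.3]
shift cm [ 5.05 -0.04  0.  ] rot deg [-0.03  0.1  -0.01]
```

View pics/s13.png

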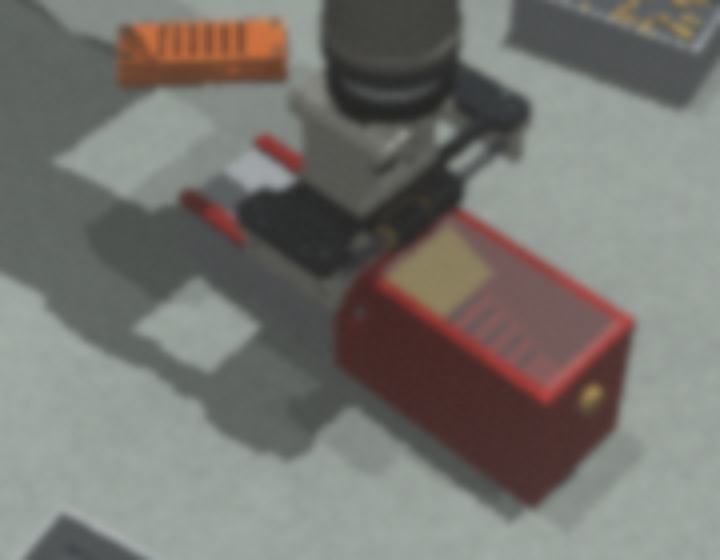

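```bash
python3 -m creep '[[[3,0,0,0,0,0,-1],[6,0,0,0,0,0,-1],[6,0,0,0,0,0,-1],[6,0,0,0,0,0,-1]]]' 40
python3 - <<'E'
from h import *
go(.6,-.02,.068,168.36)
im=robot.read_camera("scene");cv2.imwrite("pics/s14.png",cv2.resize(im[180:320,200:380,::-1],None,fx=4,fy=4))
E
```

```text
time: 12.35
tool_pos: [0.5923, -0.0179, 0.0693]
tool_rot: [-3.141, 0.006, 2.938]
contact_force: [0.7, -0.8, 0.3]
opening: 0.001
12.35 [ 0.5923 -0.0179  0.0693] [-179.97    0.36  168.35] open 0.001 F [ 0.7 -0.8  0.3]
shift cm [-0.79 -0.05  0.14] rot deg [-0.03  0.36 -0.01]
```

View pics/s14.png

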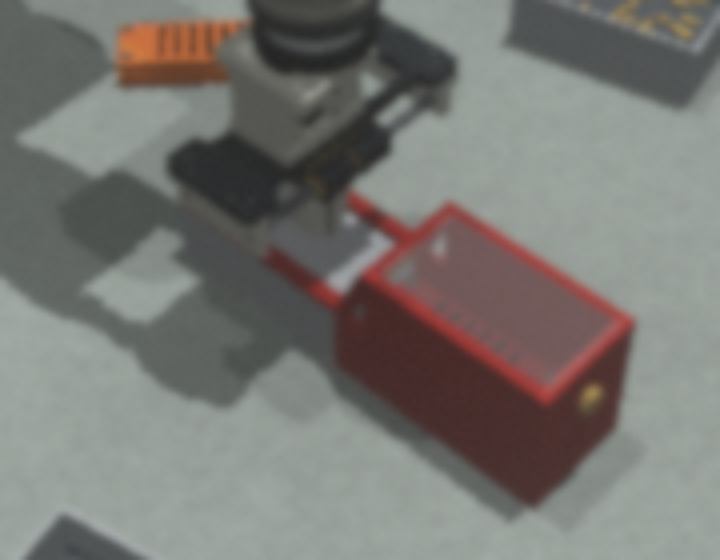

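The part has dropped and the flap is no longer raised. I'll lift away and check from above.

```bash
python3 -m creep '[[[5,0,-4,0,0,0,-1],[10,0,-8,0,0,0,-1],[15,0,-12,0,0,0,-1],[15,5,-12,0,0,0,-1],[15,10,-12,0,0,0,-1],[15,15,-12,0,0,0,-1],[15,20,-12,0,0,0,-1],[15,25,-12,0,0,0,-1]]]'
python3 -m creep '[[[0,5,0,0,0,0,-1],[0,10,0,0,0,0,-1],[0,10,0,0,0,0,-1],[0,10,0,0,0,0,-1]]]'
python3 - <<'E'
from h import *
im=robot.read_camera("top");cv2.imwrite("pics/t15.png",im[:,:,::-1]);p=robot.camera_params("top")
cv2.imwrite("pics/t15c.png",cv2.resize(im[80:235,250:365,::-1],None,fx=5,fy=3.8,interpolation=cv2.INTER_CUBIC))
for l in("housing_red","housing_green","flap","reject_box"):
    for d in robot.look_for("top",l): print(l,d["score"],(p["R"].T@(d["centre"]-p["t"])).round(3))
C,S=np.cos(-.2032),np.sin(-.2032)
m=robot.masks_of("top","housing_green");print(rect(p,m[0]["mask"],.026))
i0=cv2.imread("pics/top0.png");i1=im[:,:,::-1]
g=lambda i:(lambda h:(h[...,0]>40)&(h[...,0]<80)&(h[...,1]>120))(cv2.cvtColor(np.ascontiguousarray(i),cv2.COLOR_BGR2HSV))
for i in(i0,i1):
    m=g(i);m[:,:370]=0;m[:,430:]=0;print("green",rect(p,big(m),.026))
im=robot.read_camera("scene");cv2.imwrite("pics/s15.png",cv2.resize(im[180:320,200:380,::-1],None,fx=4,fy=4,interpolation=cv2.INTER_CUBIC))
print(robot.observe()["contact_force"])
E
```

```text
time: 13.2
tool_pos: [0.4952, 0.248, 0.1894]
tool_rot: [3.14, 0.01, 2.938]
contact_force: [0.8, -0.0, 0.0]
opening: 0.0004
time: 13.6
tool_pos: [0.5162, 0.3473, 0.1892]
tool_rot: [3.14, 0.011, 2.94]
contact_force: [-0.0, -0.3, 0.6]
opening: 0.0001
housing_red 0.59 [0.4   0.128 0.029]
housing_green 0.7 [ 0.385 -0.264  0.023]
flap 0.71 [ 0.656 -0.03   0.076]
reject_box 0.76 [ 0.657 -0.027  0.073]
(array([ 385.98562622, -260.03152466]), [51.53910446166992, 128.3303985595703], np.float32(-37.549847))
green (array([ 385.66998291, -264.65213013]), [45.22050476074219, 127.54041290283203], np.float32(-37.107758))
green (array([ 385.65811157, -264.66485596]), [45.19465637207031, 127.55812072753906], np.float32(-37.069454))
[-0.26384229  0.01883906 -0.1004249 ]
```

View pics/t15c.png

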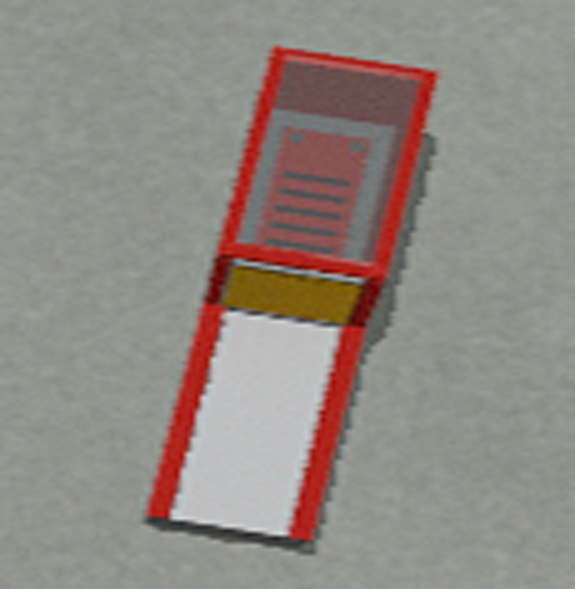

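View pics/s15.png

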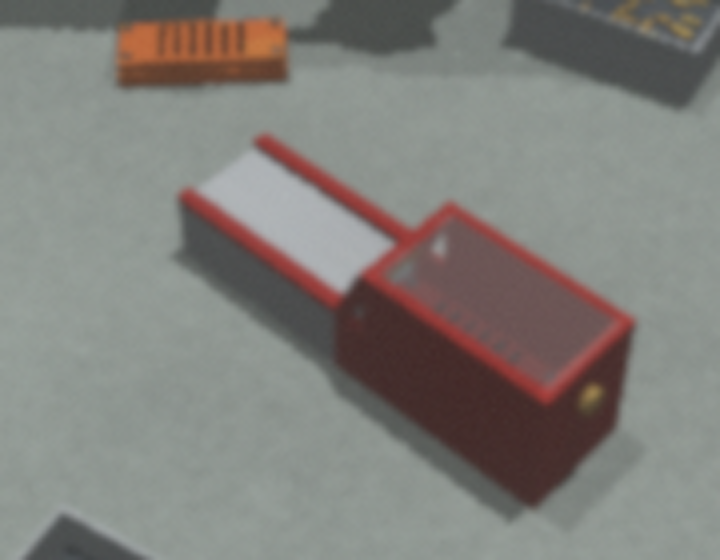

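View pics/t15.png

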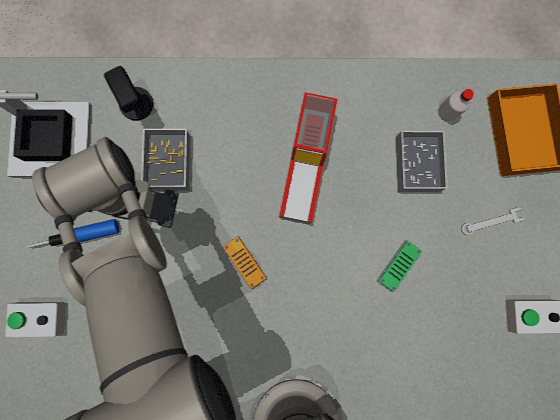

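Run:
```python
from h import *
p=robot.camera_params("top")
P=back(p,[(250+u/5-.4,80+v/3.8-.4) for u,v in[(285,128),(372,140),(264,245),(345,252)]],.042)[:,:2]
C,S=np.cos(-.2032),np.sin(-.2032)
print(((P-[.645,-.0287])@np.array([[C,-S],[S,C]])).round(4))
```

```text
[[ 0.1331  0.024 ]
 [ 0.1339 -0.022 ]
 [ 0.05    0.0192]
 [ 0.0536 -0.0227]]
```

Run:
```python
from h import *
p=robot.camera_params("top")
P=back(p,[(250+u/5-.4,80+v/3.8-.4) for u,v in[(320,178),(315,193),(309,211),(304,227),(296,243)]],.042)[:,:2]
C,S=np.cos(-.2032),np.sin(-.2032)
print(((P-[.645,-.0287])@np.array([[C,-S],[S,C]])).round(4))
a=cv2.imread("pics/top0.png").astype(int);b=cv2.imread("pics/t15.png").astype(int)
d=abs(a-b).max(2); print("flap region diff",d[148:166,296:322].max(), (d[148:166,296:322]>25).sum())
```

```text
[[ 0.102  -0.0004]
 [ 0.0911  0.0002]
 [ 0.078   0.0009]
 [ 0.0665  0.0013]
 [ 0.0547  0.0033]]
flap region diff 54 14
```

Run:
```python
from h import *
a=cv2.imread("pics/top0.png").astype(int);im=robot.read_camera("top");b=im[:,:,::-1].astype(int)
d=abs(a-b).max(2)[140:170,290:328]; v,u=np.nonzero(d>25); print(sorted(zip((v+140).tolist(),(u+290).tolist())))
o=np.hstack([x[135:172,285:332].astype(np.uint8) for x in(a,b)]);cv2.imwrite("pics/cmp.png",cv2.resize(o,None,fx=8,fy=8,interpolation=cv2.INTER_NEAREST))
```

```text
[(140, 302), (140, 303), (140, 304), (140, 308), (140, 309), (140, 310), (140, 311), (140, 313), (140, 314), (140, 316), (140, 317), (140, 318), (141, 301), (141, 302), (141, 303), (141, 304), (141, 305), (141, 306), (141, 307), (141, 308), (141, 309), (141, 310), (141, 311), (141, 315), (141, 316), (141, 318), (142, 302), (142, 303), (142, 304), (142, 305), (142, 306), (142, 307), (142, 308), (142, 309), (142, 310), (142, 311), (142, 312), (142, 313), (142, 314), (142, 315), (142, 316), (142, 317), (142, 318), (143, 302), (143, 304), (143, 305), (143, 306), (143, 309), (143, 310), (143, 311), (143, 312), (143, 313), (143, 314), (143, 315), (143, 316), (143, 317), (143, 318), (144, 304), (144, 305), (144, 306), (144, 308), (144, 309), (144, 314), (144, 315), (144, 316), (144, 317), (145, 306), (145, 309), (145, 310), (145, 312), (145, 313), (145, 314), (145, 315), (145, 316), (145, 317), (146, 311), (146, 312), (146, 314), (146, 315), (146, 316), (146, 317), (147, 317), (157, 293), (161, 297), (161, 298), (161, 299), (161, 300), (162, 302), (162, 303), (162, 304), (162, 305), (163, 307), (163, 308), (163, 309), (164, 313), (164, 314)]
```

View pics/cmp.png

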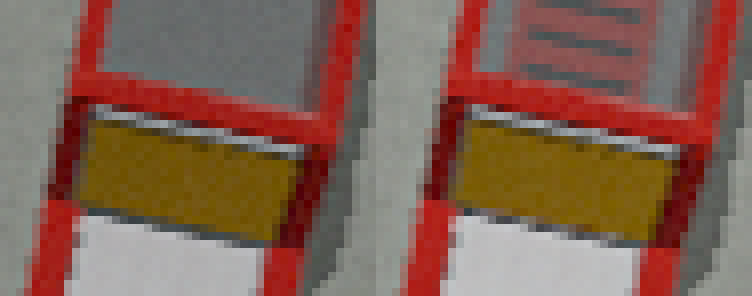

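The flap looks shut, with a sub-pixel difference along its lower edge. I have time, so I'll check flatness and the flap from closer with the wrist camera over the chamber.

```bash
python3 -c "
from h import *
go(.735,-.047,.25,168.36)"
```

```text
14.0 [0.5157 0.3451 0.19  ] [179.9    0.61 168.25] open 0.0006 F [ 0.2 -0.2  0.3]
shift cm [-29.52 -33.91  -5.75] rot deg [ 0.1   0.61 -0.11]
```

```bash
python3 -m creep '[[[0,-5,-5.7,0,0,0,-1],[0,-10,-5.7,0,0,0,-1],[0,-15,-5.7,0,0,0,-1],[0,-20,-5.7,0,0,0,-1],[0,-25,-5.7,0,0,0,-1],[0,-30,-5.7,0,0,0,-1],[-5,-33.9,-5.7,0,0,0,-1],[-10,-33.9,-5.7,0,0,0,-1]]]'
python3 -m creep '[[[-5,0,0,0,0,0,-1],[-10,0,0,0,0,0,-1],[-15,0,0,0,0,0,-1],[-18,0,0,0,0,0,-1],[-18,0,0,0,0,0,-1],[-18,0,0,0,0,0,-1]]]'
python3 - <<'E'
from h import *
go(.735,-.047,.25,168.36)
p=robot.camera_params("wrist");im=robot.read_camera("wrist");cv2.imwrite("pics/w16.png",im[:,:,::-1]);print(p)
cv2.imwrite("pics/w16c.png",cv2.resize(im[60:300,180:420,::-1],None,fx=2.5,fy=2.5))
E
```

```text
time: 14.8
tool_pos: [0.5245, -0.0005, 0.2485]
tool_rot: [3.14, 0.011, 2.934]
contact_force: [0.9, 1.4, 1.4]
opening: 0.0005
time: 15.4
tool_pos: [0.7002, -0.038, 0.2497]
tool_rot: [3.14, 0.01, 2.933]
contact_force: [0.1, 0.2, 0.5]
opening: 0.0003
15.4 [ 0.7002 -0.038   0.2497] [179.93   0.56 168.05] open 0.0003 F [0.1 0.2 0.5]
shift cm [-3.59 -0.16  0.  ] rot deg [ 0.07  0.56 -0.31]
{'camera_matrix': array([[325.1922621 ,   0.        , 285.87268894],
       [  0.        , 325.1922621 , 207.04576757],
       [  0.        ,   0.        ,   1.        ]]), 'R': array([[ 0.207822  ,  0.97816591,  0.00121509],
       [ 0.93593666, -0.19921069,  0.29040949],
       [ 0.28431072, -0.05921624, -0.95690169]]), 't': array([-0.10942462, -0.70477087,  0.19772792])}
```

View pics/w16.png

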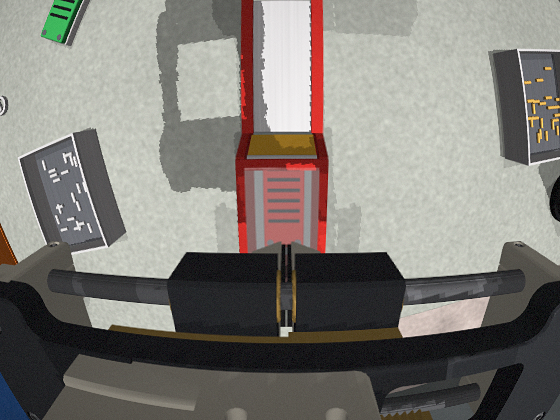

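View pics/w16c.png

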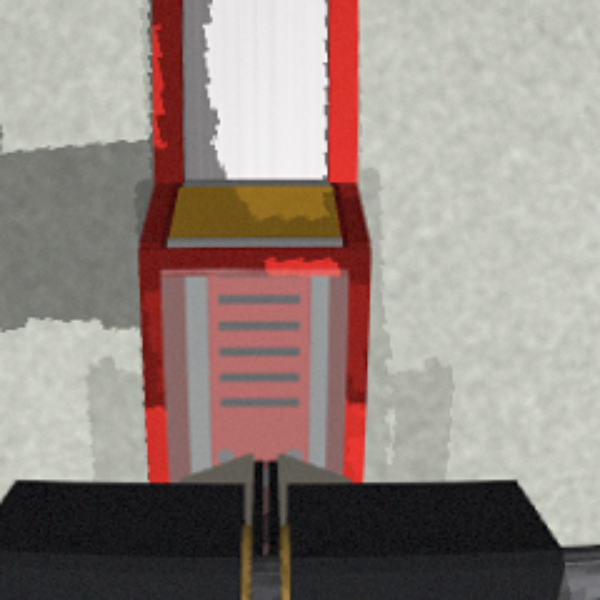

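Run:
```python
from h import *
p=dict(camera_matrix=np.array([[325.19,0,285.87],[0,325.19,207.05],[0,0,1.]]),R=np.array([[ 0.207822  ,  0.97816591,  0.00121509],[ 0.93593666, -0.19921069,  0.29040949],[ 0.28431072, -0.05921624, -0.95690169]]),t=np.array([-0.10942462, -0.70477087,  0.19772792]))
f=lambda u,v:(180+u/2.5-.3,60+v/2.5-.3)
C,S=np.cos(-.2032),np.sin(-.2032)
def X(pts,z):
    K=p["camera_matrix"];q=(np.array([f(*a) for a in pts])-K[:2,2])/K[0,0];r=np.linalg.norm(q,axis=1,keepdims=True)
    d=np.c_[q/r*np.sin(r),np.cos(r)]@p["R"];c=-p["R"].T@p["t"];P=(c+d*((z-c[2])/d[:,2])[:,None])[:,:2]
    return ((P-[.645,-.0287])@np.array([[C,-S],[S,C]])*1000).round(1)
print("slots",X([(218,299),(300,299),(219,325),(300,325),(219,351),(299,351),(220,377),(299,377),(221,402),(299,402)],.042).tolist())
print("flap edge",X([(178,185),(332,185)],.0515).tolist(),"flap top",X([(168,240),(343,240)],.096).tolist())
```

```text
slots [[54.7, -17.9], [55.0, 18.4], [66.6, -17.7], [66.8, 18.4], [78.6, -18.0], [78.9, 18.0], [90.9, -17.8], [91.1, 18.1], [102.9, -17.6], [103.2, 18.2]]
flap edge [[3.3, -33.4], [3.8, 31.3]] flap top [[20.7, -32.9], [21.2, 31.9]]
```

Flatness is confirmed: slot pitch is constant at about 12 mm and slot width is constant at about 36 mm. The housing centre is ≈ 72 mm past the sill. The flap edge measures x ≈ 3.5 mm, against 3.0 mm computed for the shut flap. I'm handing in.

```bash
python3 -c "
from cell import robot
print(robot.hand_in())"
```

```text
the job is handed in; nothing more can be done
None
```

The red-covered housing is inside the reject box, and I handed the job in at about 15.5 s of the 56 s allowed. I gripped it across its width and laid it on the loading shelf. Then I pushed it through the flap with the fingers shut until it dropped, and backed the arm clear.

Last checks before handing in:
- **Red housing:** it lies flat on the chamber floor. In the wrist camera view the slot pitch is an even 12 mm and the slot length an even 36 mm. Its centre is about 70 mm beyond the sill and within a millimetre or so of the midline.
- **Flap:** shut. Its lower edge measures about 3.5 mm beyond the sill, against 3.0 mm computed for the shut flap. Compared with the start picture, the top view shows only a sub-pixel change along that edge.
- **Green housing:** it has not moved; the start and end top views differ by less than 0.1 mm.
- **Robot:** clear of everything, about 0.13 m above the box roof, with the force reading near zero.

Two things disagreed:
- **Housing centre:** the top camera gave 68 to 72 mm and the wrist camera 73 mm, all well within the 50 to 100 mm range.
- **Look-alike:** in the final top picture the network searching for the red housing reported only an orange look-alike, so I located the red one from the pictures myself.

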